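# Set the tool post square and seat the edge slicker

### The job

Screw the steel tool holder further down on its tapered thread (clockwise) until, once let go, its pointed nose faces squarely towards the wooden strap rest; its rubber bush winds up under load and springs back, so judge it by where it stays, and never force it more than about 20 degrees past square. Then take the grooved beech edge slicker from the tool stand, seat it fully home in the slot on top of the holder with a push of about 10 N (never over 25 N), and let it go, leaving the holder square and the other things undisturbed.

Things in the scene. Friction and masses are not known exactly. Their poses are not given: they have to be found in the camera images.
- post_foot: Fixed dark steel foot, 150 x 130 x 20 mm. Origin: centre of its underside on the bench, on the screw axis; z up. On its -x edge the strap rest, a light wooden bar 14 x 110 x 18 mm, top 37 mm above the bench. Mid-foot a boss 72 mm wide (top 49 mm up) with the thread: 6 mm per turn, no stop near square, torque climbing steadily from roughly 0.25 to 0.4 N m; it stays where it is left.
- holder_nose (a point): Top of the steel tool holder's nose tip, 43 mm from the screw axis. Square: it lies straight towards the strap rest (-x of the foot, y = 0 in the foot's frame). At the start it stands 1.0 to 2.4 rad short of that, on the foot's -y side; screw it clockwise from above.
- holder_grip (a point): Point on the screw axis in the holder's block, 8 mm below its top, about 83 mm above the bench when square. Turns with it: -x is the nose. Block 52 mm (x) by 44 mm (y), flat sides at y = +-22 mm to pinch from above; flange 58 mm wide, top 24 mm below. A rubber bush (about 2 N m/rad) joins it to the thread: while turned it leads the thread by moment / 2 (up to 0.2 rad), lost on release.
- holder_seat (a point): Centre of the floor of the holder's slot, 16 mm below holder_grip, same axes as it. The slot opens upwards in the middle of the block's top: 13.8 mm along x, 31.8 mm along y, 24 mm deep, its mouth bevelled 1 mm.
- slicker_grip (a point): Edge slicker, to go in the slot, either way round: light beech, 94 mm tall, upright in one of the stand's pockets. This point is on its middle line, 58 mm above its tenon's bottom; z up. Body 20 mm thick along x (pinch across this), 40 mm along y, from 26 mm up, round top, dark grooves. Tenon 12 mm (x) by 30 mm (y), 26 mm long. 40 to 85 g.
- slicker_foot (a point): Centre of the bottom of the slicker's tenon, same axes; it must come to rest on holder_seat.
- stand: Fixed wooden tool stand, 90 x 200 x 30 mm. Origin: centre of its underside. Three pockets at y = -65, 0 and +65 mm, each 15 x 33 mm and 22 mm deep, hold the slicker and two other tools in any order.
- creaser: Bystander in the stand: round dark handle with a brass tip, 96 mm tall. Leave it alone.
- bone_folder: Bystander in the stand: narrow dark handle with a flat white blade, 94 mm tall. Leave it alone.
- thread_spool: Bystander: pale thread spool, 36 mm wide, 44 mm tall, standing on the bench.
- dark_spool: Bystander: dark thread spool of the same size.
- glue_jar: Bystander: jar, 52 mm wide, 60 mm tall.
- brass_weight: Bystander: brass weight, 44 mm wide, 35 mm tall.
- hammer: Bystander: hammer lying on the cutting mat's near side, to the robot's right.
- brush: Bystander: flat brush lying on the bench, to the robot's left.
There are look-alikes about, which are no part of the job. What is shaped like the post_foot but green or pink is not meant. What is shaped like the part that bears slicker_grip but blue is not meant.

How it is judged:
On the way, in this order (a step that is already met when the one before it is completed fails the run):
1. the holder, let go, stands with its nose square to the strap rest (tip within 4 mm, 5 degrees) (x of holder_nose in the frame of post_foot below 0 m and y of holder_nose in the frame of post_foot between -0.004 and 0.004 m and contact force between the fingers and holder below 0.1 N and angular speed of holder below 0.1 rad/s), for 0.3 s.
2. the slicker, at the bottom of the slot, is pressed home with more than 5 N (horizontal distance between slicker_foot and holder_seat below 0.004 m and z of slicker_foot in the frame of holder_seat between -0.0025 and 0.002 m and contact force between slicker and holder above 5 N), for 0.1 s.
At the end, for the whole second after the job is handed in: The holder's nose faces the strap rest (tip within 4 mm, 5 degrees), and the slicker stands released and still in the holder's slot, upright, its tenon's bottom on the slot's floor within 2 mm (x of holder_nose in the frame of post_foot below 0 m and y of holder_nose in the frame of post_foot between -0.004 and 0.004 m and horizontal distance between slicker_foot and holder_seat below 0.004 m and z of slicker_foot in the frame of holder_seat between -0.0025 and 0.002 m and angle between the x axis of slicker_grip and the x axis of holder_seat, either way round below 0.2 rad and angle between slicker_grip's own z axis and vertical below 0.12 rad and linear speed of slicker below 0.02 m/s); the robot touches nothing.
It fails at once if the holder is forced more than 20 degrees past square (x of holder_nose in the frame of post_foot below 0 m and y of holder_nose in the frame of post_foot above 0.015 m).
It fails at once if the slicker is pressed on the holder with more than 25 N (contact force between slicker and holder above 25 N).
It fails at once if another tool is taken from the stand or a bystander is knocked over or pushed more than 30 mm (distance of any of creaser, bone_folder, thread_spool, dark_spool, glue_jar, brass_weight, hammer, brush from where it was at the start of the episode above 0.03 m or angle between any of thread_spool, dark_spool, glue_jar, brass_weight's own z axis and vertical above 0.5 rad).
It also fails if it takes over 72 s, if anything falls off the work surface, if the arm or the gripper's body presses on something with over 40 N, if the wrist force passes 120 N, or if a joint passes its speed limit or range.

### The arm

A 7-joint arm with a two-finger parallel gripper is mounted at the origin on the work surface. World frame = base frame: x ahead of the robot, y to its left, z up, the work surface at z = 0. Lengths are in m, angles in rad, forces in N, time in s.
With the tool pointing down it reaches from about 0.425 to 0.925 m from the base axis. Payload 6.8 kg.
Tool frame: the origin (TCP) lies at the very end of the fingers, on their centre line; the grasp point (between the pads) lies 19 mm behind it; z points along the fingers, y is the line along which they close (so a half turn about z gives the same grasp; the last joint's range is limited). The gripper opens to 85 mm and grips with 20 to 120 N. Pads are 22 mm wide; open, the fingers measure 114 mm over their backs; the gripper's body (76 mm by 85 mm) begins 54 mm behind the grasp point. The pads swing forward as they close: fully open they stand 13 mm farther back than shut.
Start: joints at [1.171, 0.477, 0.022, 1.555, -0.011, 1.109, -0.083], TCP at [0.194, -0.646, 0.231] pointing down, gripper open.
Joint ranges: [-2.96, 2.96], [-0.34, 2.1], [-1.41, 1.46], [0.24, 2.44], [-1.37, 4.51], [0.17, 1.92], [-2.96, 2.96]. Speed limits (rad/s): [2.39, 2.39, 3.14, 3.14, 3.14, 3.14, 3.14].

### API

Orientations are given as a unit quaternion [w, x, y, z].
In Python, from station import get_obs, read_camera, hand_in gives the robot as it stands.
- The arm moves only by the tool arm_command, never from a script. Its argument "commands" is one flat list of numbers, 7 for each row, row after row: the shift along the tool's x, y, z in m, then the turn, a rotation vector about the tool's x, y, z in degrees, then the opening, from 0 (shut) to 1 (fully open). In form: [tx, ty, tz, rx, ry, rz, fingers, tx, ty, tz, rx, ry, rz, fingers, ...]. A call has 1 to 8 rows; each row is the pose to reach, as a shift and turn from the pose commanded when the call began, along the tool's axes at that moment; what a row does not reach only later rows make up. A row lasts 1/10 s, in which the tool goes at most 50 mm and 8.59 degrees, less where a joint would pass 70% of its speed; a pose out of reach is approached as far as the arm can. A call with a gripper value outside its range is refused whole. The fingers move at their own pace and stop on an object; "force" is the grip in N (left out, the last holds). Time passes only in rows, so rows that repeat a pose let the fingers close. It gives the time, the measured TCP pose, the force, the opening and the grip force at its end, in the units of the state.
- get_obs(): the state, without advancing time (a new reading comes with each control period).
- read_camera(name): name is "side" or "top" or "wrist"; returns a dict with "img" (400x640x3 uint8, red, green, blue), "camera_matrix" (3x3 intrinsics, pixels), "pose" (4x4, takes a point from camera to world coordinates). Camera axes: x right, y down, z forward; pixel columns grow to the right and rows downward; lengths in m; the calibration is good to about 2 mm. A picture is of the moment at which its call begins. There is no depth.
- hand_in(): hands the job in; it is judged then, once.
The state is a dict: "t": time; "q": joint angles; "joint_vel": joint speeds; "joint_torque": joint torques, N m; "eef_pos": TCP position; "tool_rot": TCP orientation; "contact_force": force on the tool from outside, world axes, zero at the start; "torque": the same for the moment, N m; "gripper_width": opening from 0.0 (shut) to 1.0 (fully open); "grasp_force": force on a finger pad.
Only numpy, scipy, OpenCV 4.12 (cv2) and the standard library are available. Lean on these libraries where they do the work, as an engineer would, in place of code of your own. Each camera call takes 0.05 s, during which the arm holds its last target. There are 200 camera calls.

## Working session

There is one attempt and no reset: what is moved stays moved. The work goes in short steps, Python scripts to look and compute and a tool call to move; the robot and the scene stay as the last step left them, time stands still between calls to the robot, and variables do not carry over. Pictures are saved under pics/ and viewed, at most 12 in all, crops included, and the job is handed in when it is done.

Besides the shell and the picture viewer there is one more tool, called after ">>>" as name(argument=value, ...), one argument or row to a line, values as JSON. arm_command: Moves the arm, as the interface text tells. Its arguments: {"type":"object","properties":{"commands":{"type":"array","items":{"type":"number"}},"force":{"type":"number"}},"required":["commands"]}

```bash
ls; mkdir -p pics
cat > h.py <<'E'
import numpy as np, cv2
from station import get_obs, read_camera, hand_in
def shot(n,f=None):
    c=read_camera(n)
    np.savez(f'{f or n}.npz',**{k:np.array(v) for k,v in c.items()})
    if f: cv2.imwrite(f'pics/{f}.png',c['img'][:,:,::-1])
    return c
def load(f): return dict(np.load(f'{f}.npz'))
def ray(c,u,v,z):
    K,P=np.array(c['camera_matrix']),np.array(c['pose'])
    d=P[:3,:3]@np.linalg.inv(K)@np.array([u,v,1.]); o=P[:3,3]
    return o+d*(z-o[2])/d[2]
def proj(c,p):
    K,P=np.array(c['camera_matrix']),np.array(c['pose'])
    q=K@(P[:3,:3].T@(np.array(p)-P[:3,3])); return q[:2]/q[2]
E
python3 - <<'E'
from h import *
o=get_obs(); print(o)
a=shot('top','top0'); b=shot('side','side0')
for c in(a,b): print(np.round(c['pose'],3),c['camera_matrix'])
E
```

```text
pics
{'t': 0.0, 'q': array([ 1.17087834,  0.47777133,  0.02231517,  1.55644876, -0.01153572,
        1.10927244, -0.08310036]), 'joint_vel': array([-5.28690401e-04, -1.86811125e-03, -9.04648599e-04,  2.44092057e-05,
        8.09006796e-04, -1.91988266e-03,  1.91739248e-03]), 'joint_torque': array([ 1.50854544e-04, -5.96446288e+01,  1.60803694e+00, -2.81194443e+01,
        1.24262972e-02,  9.39245423e-03, -8.95283421e-06]), 'eef_pos': array([ 0.194037  , -0.64590139,  0.23034564]), 'tool_rot': array([-8.69608601e-04,  9.89371791e-01,  1.45405204e-01, -1.72033544e-04]), 'contact_force': array([ 0.06919397, -0.25192288, -0.06233671]), 'torque': array([ 0.03698625, -0.00605896, -0.02039717]), 'grasp_force': 0.0, 'gripper_width': 1.0016367306860074}
[[ 0.017 -0.996  0.083  0.41 ]
 [-1.    -0.018 -0.013  0.02 ]
 [ 0.014 -0.083 -0.996  1.417]
 [ 0.     0.     0.     1.   ]] [[435.85830226   0.         323.55549257]
 [  0.         435.85830226 206.07558856]
 [  0.           0.           1.        ]]
[[-0.884 -0.306  0.353  0.037]
 [-0.467  0.61  -0.64   0.868]
 [-0.019 -0.73  -0.683  1.017]
 [ 0.     0.     0.     1.   ]] [[419.9309391    0.         325.86658988]
 [  0.         419.9309391  202.02934754]
 [  0.           0.           1.        ]]
```

View pics/top0.png

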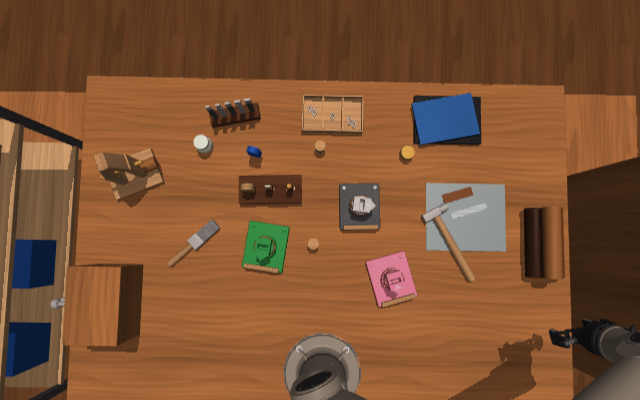

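View pics/side0.png

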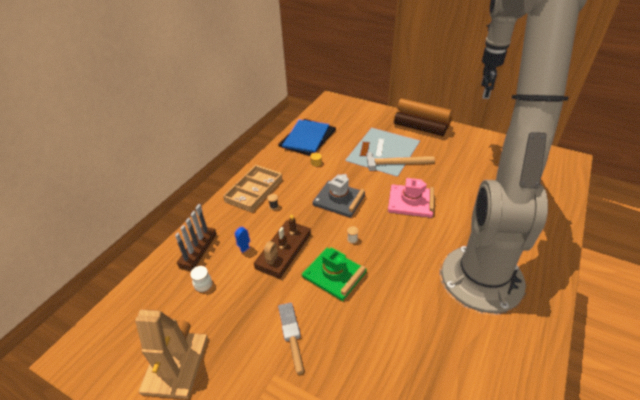

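The top view shows the dark foot at (360,206), with green (265,247) and pink (391,278) decoys. The stand is at (270,190) and a blue look-alike lies at (254,152). I'll enlarge the foot and the stand to confirm.

Run:
```python
from h import *
a=load('top0')['img'];b=load('side0')['img']
f=lambda im,x,y,w=76,h=56:cv2.resize(im[y:y+h,x:x+w],(400,295),interpolation=cv2.INTER_CUBIC)
m=np.vstack([np.hstack([f(a,322,178),f(a,232,162)]),np.hstack([f(b,302,166),f(b,246,216)])])
cv2.imwrite('pics/crop1.png',m[:,:,::-1])
```

```text
(no output)
```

View pics/crop1.png

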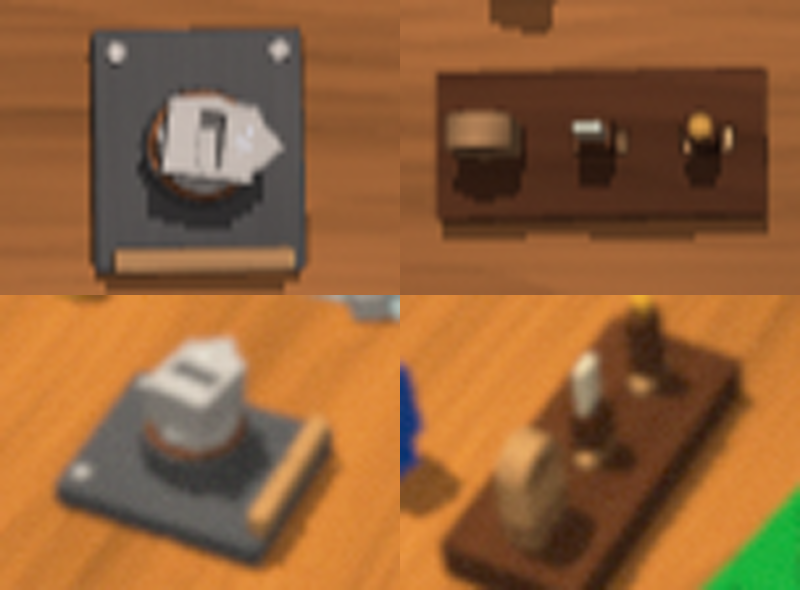

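The dark foot fits: it is neither green nor pink, and its wooden rest is on the robot side. The nose points right, about 90° short of square. The beech round-topped tool at top px (248,187) is the slicker; the other two tools are white-bladed and brass-tipped.

Run:
```python
from h import *
a=load('top0');b=load('side0')
hsv=cv2.cvtColor(a['img'],cv2.COLOR_RGB2HSV)
m=((hsv[...,1]<60)&(hsv[...,2]<110)).astype(np.uint8); k=np.zeros_like(m);k[175:240,330:390]=1
m=cv2.morphologyEx(m*k,cv2.MORPH_CLOSE,np.ones((7,7)))
c=max(cv2.findContours(m,0,2)[0],key=cv2.contourArea);print(cv2.boundingRect(c),cv2.minAreaRect(c))
print('block',ray(a,361.5,204.6,.0925),'nose',ray(a,322+285*.19,178+148*.19,.0925),'screws',ray(a,322+117*.19,178+52*.19,.02),ray(a,322+279*.19,178+50*.19,.02))
print('rest ends',ray(a,322+115*.19,178+261*.19,.037),ray(a,322+296*.19,178+259*.19,.037))
print('foot TL TR',ray(a,322+92*.19,178+30*.19,.02),ray(a,322+302*.19,178+28*.19,.02))
print('slicker top',ray(a,232+482*.19,162+128*.19,.102),'stand',[ray(a,232+x*.19,162+y*.19,.03) for x,y in((438,72),(767,68),(438,218),(767,220))])
w=shot('wrist');o=get_obs()
from scipy.spatial.transform import Rotation as R
T=np.eye(4);q=o['tool_rot'];T[:3,:3]=R.from_quat(q,scalar_first=True).as_matrix();T[:3,3]=o['eef_pos']
print(np.round(T,3));print('cam in tool',np.round(np.linalg.inv(T)@w['pose'],3));print(w['camera_matrix'])
```

```text
(339, 184, 41, 46) ((359.20111083984375, 206.0449676513672), (45.035926818847656, 39.48765563964844), 88.56790161132812)
block [ 0.52729398 -0.11250588  0.0925    ] nose [ 0.5234531  -0.15736476  0.0925    ] screws [ 0.58689709 -0.06337852  0.02      ] [ 0.59001273 -0.16296243  0.02      ]
rest ends [ 0.45809741 -0.0628224   0.037     ] [ 0.46121741 -0.17191497  0.037     ]
foot TL TR [ 0.60021227 -0.04783593  0.02      ] [ 0.6039063  -0.17703166  0.02      ]
slicker top [0.5801136 0.004396  0.102    ] stand [array([0.62332712, 0.03096792, 0.03      ]), array([ 0.6296699 , -0.17012417,  0.03      ]), array([0.53389492, 0.02929829, 0.03      ]), array([ 0.53634407, -0.17075495,  0.03      ])]
[[ 0.958  0.288 -0.001  0.194]
 [ 0.288 -0.958  0.001 -0.646]
 [-0.    -0.001 -1.     0.231]
 [ 0.     0.     0.     1.   ]]
cam in tool [[ 0.    -0.957 -0.289  0.073]
 [ 1.     0.001 -0.001 -0.001]
 [ 0.001 -0.289  0.957 -0.143]
 [ 0.     0.     0.     1.   ]]
[[338.59672049   0.         319.1356865 ]
 [  0.         338.59672049 196.16800929]
 [  0.           0.           1.        ]]
```

>>> arm_command(
  commands=[0.236, -0.208, 0, 0, 0, -34, 1, 0.236, -0.208, 0, 0, 0, -34, 1, 0.236, -0.208, 0, 0, 0, -34, 1, 0.4727, -0.4152, 0, 0, 0, -68, 1, 0.4727, -0.4152, 0, 0, 0, -68, 1, 0.4727, -0.4152, 0, 0, 0, -68, 1, 0.4727, -0.4152, 0, 0, 0, -68, 1, 0.4727, -0.4152, 0, 0, 0, -68, 1],
)

```text
t: 0.95
eef_pos: [0.4065, -0.3053, 0.2313]
tool_rot: [0.0, 0.737, 0.676, -0.0]
contact_force: [1.2, -0.9, 0.6]
gripper_width: 1.004
grasp_force: 0.0
```

>>> arm_command(
  commands=[0.2, 0.1, 0, 0, 0, 0, 1, 0.2, 0.1, 0, 0, 0, 0, 1, 0.2, 0.1, 0, 0, 0, 0, 1, 0.2, 0.1, 0, 0, 0, 0, 1, 0.2, 0.1, 0, 0, 0, 0, 1, 0.2, 0.1, 0, 0, 0, 0, 1, 0.2, 0.1, 0, 0, 0, 0, 1],
)

```text
t: 1.65
eef_pos: [0.5237, -0.1173, 0.2309]
tool_rot: [-0.0, 0.739, 0.674, -0.0]
contact_force: [-0.4, -1.4, 0.2]
gripper_width: 0.998
grasp_force: 0.0
```

Run:
```python
from h import *
o=get_obs();print(o['eef_pos'],o['tool_rot'],o['q'])
w=shot('wrist','w1'); print(proj(w,[.527,-.1125,.0925]))
```

```text
[ 0.52366062 -0.11726406  0.23093704] [-2.36862129e-04  7.38640281e-01  6.74099619e-01 -4.27752151e-04] [ 0.5128013   0.29165212 -0.49068257  1.85964984  0.15905519  1.02966756
 -0.13404055]
[323.44424973 178.48504844]
```

View pics/w1.png

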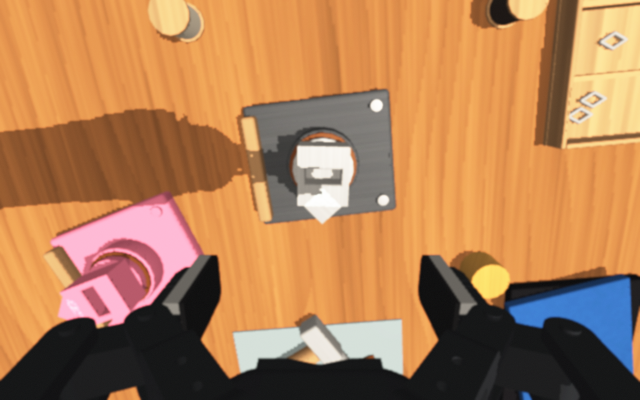

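Wrist view: the block is centred near (323,177) with the nose tip at (322,223), nearly aligned with the tool. The rest runs from (249,118) to (263,220). I'll measure these more precisely.

```bash
cat >> h.py <<'E'
def ang(v): return np.degrees(np.arctan2(v[1],v[0]))
def foot(c,roi=(235,80,170,150),zt=.0925):
    """rest bar line, dark foot outline, block top from a wrist image"""
    x,y,w,h=roi; hsv=cv2.cvtColor(c['img'],cv2.COLOR_RGB2HSV)[y:y+h,x:x+w].astype(int)
    H,S,V=hsv[...,0],hsv[...,1],hsv[...,2]
    out={}
    for n,m in dict(steel=(S<40)&(V>150),dark=(S<70)&(V<125)).items():
        m=m.astype(np.uint8); m=cv2.morphologyEx(m,cv2.MORPH_OPEN,np.ones((3,3)))
        cs=sorted(cv2.findContours(m,0,1)[0],key=cv2.contourArea)[-1:]
        out[n]=cs[0].reshape(-1,2)+[x,y]
    return out
E
python3 - <<'E'
from h import *
w=load('w1'); r=foot(w)
for n,p in r.items():
    z=.0925 if n=='steel' else .02
    P=np.array([ray(w,u,v,z)[:2] for u,v in p]); br=cv2.minAreaRect(P.astype(np.float32)*1000); print(n,len(p),p.min(0),p.max(0),br)
    if n=='dark': print(cv2.boxPoints(br))
im=w['img'][85:230,235:400].copy(); cv2.drawContours(im,[r['steel'].reshape(-1,1,2)-[235,85]],-1,(255,0,0),1);cv2.drawContours(im,[r['dark'].reshape(-1,1,2)-[235,85]],-1,(0,255,0),1)
cv2.imwrite('pics/c2.png',cv2.resize(im,None,fx=4,fy=4,interpolation=cv2.INTER_CUBIC)[:,:,::-1])
E
```

```text
steel 221 [294 145] [352 221] ((525.840576171875, -117.69227600097656), (67.35822296142578, 49.4586296081543), 83.24482727050781)
dark 1033 [244  90] [393 221] ((526.3019409179688, -109.78893280029297), (145.60986328125, 127.06884765625), 1.9883546829223633)
[[ 451.33643   -48.818832]
 [ 455.74524  -175.81116 ]
 [ 601.26746  -170.75903 ]
 [ 596.85864   -43.76671 ]]
```

View pics/c2.png

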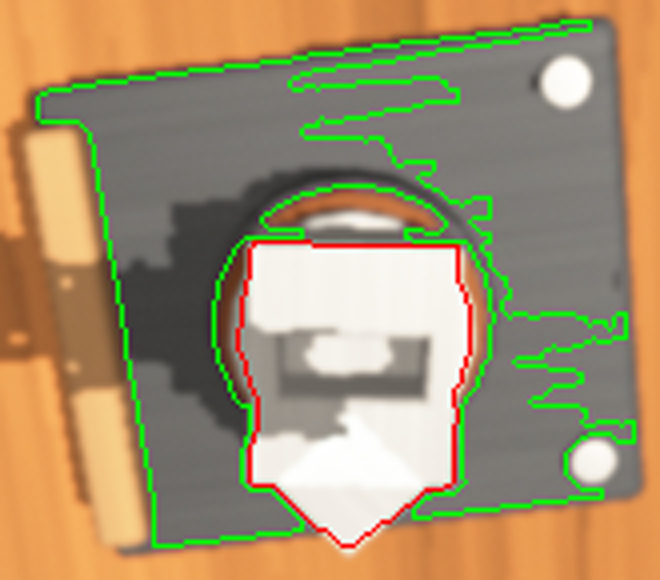

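Run:
```python
from h import *
w=load('w1'); f=lambda x,y,z:ray(w,235+x/4,85+y/4,z)[:2]
s=f(567,82,.021),f(591,461,.021); print('screws',s,ang(s[0]-s[1])-90)
a,b=f(30,128,.037),f(110,552,.037);a2,b2=f(75,124,.037),f(147,545,.037); print('rest',(a+b+a2+b2)/4,ang(a-b)-90,ang(a2-b2)-90)
c=[f(x,y,.092) for x,y in((250,242),(459,246),(458,485),(250,485))]; t=f(348,549,.092)
ctr=np.mean(c,0);print('block',ctr,'len',np.linalg.norm(c[0]-c[3]),np.linalg.norm(c[0]-c[1]),'sideang',ang(c[3]-c[0]),ang(c[2]-c[1]),'nose',t,np.linalg.norm(t-ctr),ang(t-ctr))
sl=np.mean([f(x,y,.0925) for x,y in((277,340),(428,338),(426,398),(277,396))],0);print('slot',sl)
```

```text
screws (array([ 0.58649735, -0.05952059]), array([ 0.58884763, -0.160395  ])) 1.3346925383605566
rest [ 0.46072779 -0.11306647] 2.082043306740303 1.6110249001825565
block [ 0.52721941 -0.11125867] len 0.053416511571766676 0.04360727445154867 sideang -96.26750022235541 -93.95145832458506 nose [ 0.52221189 -0.15252119] 0.041565256530730836 -96.91943372243182
slot [ 0.52673103 -0.1112042 ]
```

>>> arm_command(
  commands=[0.0063, 0.0027, 0.04, 0, 0, 0, 1, 0.0063, 0.0027, 0.08, 0, 0, 0, 1, 0.0063, 0.0027, 0.115, 0, 0, 0, 1, 0.0063, 0.0027, 0.115, 0, 0, 0, 1, 0.0063, 0.0027, 0.115, 0, 0, 0, 1, 0.0063, 0.0027, 0.115, 0, 0, 0, 1],
)

```text
t: 2.3
eef_pos: [0.5285, -0.1121, 0.1183]
tool_rot: [0.001, 0.739, 0.673, 0.001]
contact_force: [-0.0, 0.6, -1.5]
gripper_width: 0.996
grasp_force: 0.0
```

Run:
```python
from h import *
o=get_obs();print(o['eef_pos'],o['tool_rot'],o['contact_force'],o['torque'])
```

```text
[ 0.5284818  -0.11207642  0.11830907] [0.00132448 0.73937457 0.67329248 0.00084965] [-0.02713297  0.61196286 -1.49185468] [-0.00903504 -0.02446459  0.05678258]
```

>>> arm_command(
  commands=[0.001, -0.0015, 0.027, 0, 0, 0, 1, 0.001, -0.0015, 0.053, 0, 0, 0, 1, 0.001, -0.0015, 0.053, 0, 0, 0, 1, 0.001, -0.0015, 0.053, 0, 0, 0, 0.3, 0.001, -0.0015, 0.053, 0, 0, 0, 0.3, 0.001, -0.0015, 0.053, 0, 0, 0, 0.3, 0.001, -0.0015, 0.053, 0, 0, 0, 0.3, 0.001, -0.0015, 0.053, 0, 0, 0, 0.3],
  force=80,
)

```text
t: 3.1
eef_pos: [0.5273, -0.1103, 0.0653]
tool_rot: [0.001, 0.739, 0.674, 0.001]
contact_force: [-0.1, -0.9, 8.7]
gripper_width: 0.497
grasp_force: 81.7
```

Run:
```python
from h import *
o=get_obs();print(o)
```

```text
{'t': 3.1, 'q': array([ 0.42636798,  0.51104866, -0.42292766,  1.99269919,  0.3186692 ,
        0.69831033, -0.28695368]), 'joint_vel': array([ 0.00214543,  0.00011616,  0.00160347,  0.00055379,  0.00012085,
       -0.00066017,  0.00256781]), 'joint_torque': array([-1.63568594e-01, -4.70599937e+01, -4.11421090e+00, -1.76840097e+01,
        6.27200771e-02, -4.51174127e-01,  1.68673543e-02]), 'eef_pos': array([ 0.52731205, -0.11026874,  0.06529451]), 'tool_rot': array([0.00137235, 0.73899669, 0.67370711, 0.00085913]), 'contact_force': array([-0.09750541, -0.93833893,  8.66733925]), 'torque': array([ 0.02208169,  0.32505018, -0.03748555]), 'grasp_force': 81.66579741518945, 'gripper_width': 0.4968055003794173}
```

>>> arm_command(
  commands=[0, 0, 0.0001, 0, 0, 5, 0.3, 0, 0, 0.0002, 0, 0, 10, 0.3, 0, 0, 0.0003, 0, 0, 15, 0.3, 0, 0, 0.0004, 0, 0, 20, 0.3, 0, 0, 0.0005, 0, 0, 25, 0.3, 0, 0, 0.0006, 0, 0, 30, 0.3, 0, 0, 0.0007, 0, 0, 35, 0.3, 0, 0, 0.0007, 0, 0, 40, 0.3],
  force=80,
)

```text
t: 3.9
eef_pos: [0.5281, -0.1106, 0.0648]
tool_rot: [0.001, 0.925, 0.379, 0.002]
contact_force: [0.2, -1.3, 6.2]
gripper_width: 0.499
grasp_force: 81.0
```

```bash
cat >> h.py <<'E'
from scipy.spatial.transform import Rotation as R
def st():
    o=get_obs(); M=R.from_quat(o['tool_rot'],scalar_first=True).as_matrix()
    print(round(o['t'],2),o['eef_pos'].round(4),'yaw',ang(M[:,0]).round(2),'tilt z',M[:2,2].round(3),'F',o['contact_force'].round(1),'M',o['torque'].round(3),'g',round(o['gripper_width'],3),round(o['grasp_force'],1),'q7',round(o['q'][6],2))
E
python3 -c "
from h import *
st()"
```

```text
3.9 [ 0.5281 -0.1106  0.0648] yaw 44.56 tilt z [ 0.005 -0.001] F [ 0.2 -1.3  6.2] M [-0.315 -0.089  0.328] g 0.499 81.0 q7 -0.87
```

>>> arm_command(
  commands=[0, 0, 0.0001, 0, 0, 7, 0.3, 0, 0, 0.0002, 0, 0, 14, 0.3, 0, 0, 0.0003, 0, 0, 21, 0.3, 0, 0, 0.0004, 0, 0, 28, 0.3, 0, 0, 0.0005, 0, 0, 35, 0.3, 0, 0, 0.0006, 0, 0, 41, 0.3, 0, 0, 0.0007, 0, 0, 47, 0.3, 0, 0, 0.0007, 0, 0, 47, 0.3],
  force=80,
)

```text
t: 4.7
eef_pos: [0.5286, -0.1115, 0.0641]
tool_rot: [0.001, 1.0, -0.021, 0.003]
contact_force: [2.3, -3.5, 4.3]
gripper_width: 0.499
grasp_force: 81.1
```

```bash
python3 -c "
from h import *
st()"
```

```text
4.7 [ 0.5286 -0.1115  0.0641] yaw -2.44 tilt z [ 0.006 -0.002] F [ 2.3 -3.5  4.3] M [-0.88  -0.396  0.267] g 0.499 81.1 q7 -1.55
```

>>> arm_command(
  commands=[0, 0, 0, 0, 0, 2, 0.3, 0, 0, 0, 0, 0, 4, 0.3, 0, 0, 0, 0, 0, 4, 0.3, 0, 0, 0, 0, 0, 4, 0.3],
  force=80,
)

```text
t: 5.1
eef_pos: [0.5286, -0.1116, 0.064]
tool_rot: [0.001, 0.998, -0.055, 0.003]
contact_force: [1.6, -5.3, 5.8]
gripper_width: 0.499
grasp_force: 81.0
```

```bash
python3 -c "
from h import *
st()"
```

```text
5.1 [ 0.5286 -0.1116  0.064 ] yaw -6.29 tilt z [ 0.006 -0.002] F [ 1.6 -5.3  5.8] M [-0.969 -0.457  0.295] g 0.499 81.0 q7 -1.61
```

>>> arm_command(
  commands=[0, 0, 0, 0, 0, 0, 1, 0, 0, 0, 0, 0, 0, 1, 0, 0, 0, 0, 0, 0, 1, 0, 0, 0, 0, 0, 0, 1, 0, 0, -0.04, 0, 0, 0, 1, 0, 0, -0.08, 0, 0, 0, 1, 0, 0, -0.11, 0, 0, 0, 1, 0, 0, -0.11, 0, 0, 0, 1],
)

```text
t: 5.9
eef_pos: [0.5286, -0.1102, 0.1761]
tool_rot: [0.0, 0.998, -0.055, 0.004]
contact_force: [0.9, -0.3, 0.4]
gripper_width: 1.005
grasp_force: 0.0
```

Run:
```python
from h import *
st(); w=shot('wrist'); u,v=proj(w,[.527,-.1115,.09]).astype(int);print(u,v)
x0,y0=max(u-110,0),max(v-90,0)
im=w['img'][y0:y0+200,x0:x0+220]; np.savez('w2.npz',**w); print(x0,y0)
cv2.imwrite('pics/c3.png',cv2.resize(im,None,fx=3,fy=3,interpolation=cv2.INTER_CUBIC)[:,:,::-1])
```

```text
5.9 [ 0.5286 -0.1102  0.1761] yaw -6.29 tilt z [ 0.008 -0.001] F [ 0.9 -0.3  0.4] M [ 0.001 -0.049  0.027] g 1.005 0.0 q7 -1.6
322 203
212 113
```

View pics/c3.png

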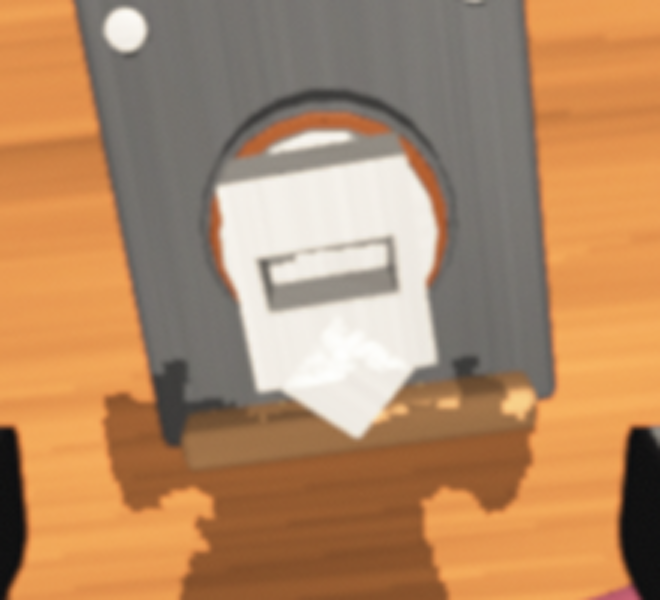

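The crop shows the block near (325,275), the tip at (360,438), and the rest below running from (188,468) to (530,425). They look nearly square; I'll put numbers on it.

Run:
```python
from h import *
w=load('w2'); f=lambda x,y,z:ray(w,212+x/3,113+y/3,z)[:2]
a,b=f(188,468,.03),f(532,425,.03);print('rest front',ang(b-a)+90)
a,b=f(185,433,.037),f(527,374,.037);print('rest back',ang(b-a)+90)
print('rest mid',(f(185,433,.037)+f(527,374,.037))/2)
for p,q in(((77,0),(160,420)),((525,0),(552,360))): print('foot side',ang(f(*p,.02)-f(*q,.02)))
c=[f(x,y,.091) for x,y in((217,183),(404,153),(437,363),(258,391))];t=f(360,438,.091);ctr=np.mean(c,0)
sl=np.mean([f(x,y,.091) for x,y in((259,260),(391,237),(398,288),(271,311))],0)
print('ctr',ctr,'slot',sl,'sides',ang(c[0]-c[3]),ang(c[1]-c[2]),ang(c[1]-c[0])+90,ang(c[2]-c[3])+90,'nose',t,ang(t-ctr)+180,ang(t-sl)+180)
```

```text
rest front 1.6399372949232713
rest back 4.435378937581177
rest mid [ 0.46764024 -0.11289344]
foot side 1.4557378409082846
foot side 1.340066510111256
ctr [ 0.52644579 -0.111148  ] slot [ 0.52680832 -0.11128161] sides 3.0399483288108984 3.8192786765161917 3.018051809484149 3.3768058623222004 nose [ 0.48346078 -0.11423683] 4.11011362224545 3.900102140974866
```

Block is about 3.4° and the foot about 1.4°, so the holder rests roughly 2° (1.5 mm) short, within tolerance. Next is the slicker.

Run:
```python
from h import *
a=load('top0'); f=lambda x,y,z:ray(a,232+(x-400)*.19,162+y*.19,z)[:2]
s=[f(x,y,.03) for x,y in((438,72),(767,68),(767,220),(438,218))];print(np.round(s,4),np.mean(s,0),ang(s[0]-s[1]),ang(s[3]-s[2]))
print('slicker',f(482,130,.098)); b=load('side0'); print(proj(b,[.58,.235,.1]),proj(a,[.58,.235,.1]))
```

```text
[[0.6186 0.2744]
 [0.625  0.0743]
 [0.5319 0.0723]
 [0.5295 0.2714]] [0.57623349 0.17310947] 91.8084816899072 90.70057253069014
slicker [0.57509646 0.23543931]
[268.68947467 242.16810626] [247.67082576 185.01644518]
```

>>> arm_command(
  commands=[0, 0, -0.024, 0, 0, -8, 1, 0.0088, -0.349, -0.024, 0, 0, -97.5, 1, 0.0088, -0.349, -0.024, 0, 0, -97.5, 1, 0.0088, -0.349, -0.024, 0, 0, -97.5, 1, 0.0088, -0.349, -0.024, 0, 0, -97.5, 1, 0.0088, -0.349, -0.024, 0, 0, -97.5, 1, 0.0088, -0.349, -0.024, 0, 0, -97.5, 1, 0.0088, -0.349, -0.024, 0, 0, -97.5, 1],
)

```text
t: 6.75
eef_pos: [0.5717, 0.2377, 0.194]
tool_rot: [-0.0, 0.856, 0.517, -0.001]
contact_force: [0.2, 0.7, -1.0]
gripper_width: 1.002
grasp_force: 0.0
```

```bash
python3 -c "
from h import *
st()"
```

```text
6.75 [0.5717 0.2377 0.194 ] yaw 62.25 tilt z [-0.003 -0.001] F [ 0.2  0.7 -1. ] M [-0.015 -0.053 -0.013] g 1.002 0.0 q7 -1.13
```

>>> arm_command(
  commands=[0, 0, 0, 0, 0, -29, 1, 0, 0, 0, 0, 0, -29, 1, 0, 0, 0, 0, 0, -29, 1, 0, 0, 0, 0, 0, -29, 1, 0, 0, 0, 0, 0, -29, 1, 0, 0, 0, 0, 0, -29, 1],
)

```text
t: 7.35
eef_pos: [0.5721, 0.2356, 0.1946]
tool_rot: [-0.001, 0.702, 0.712, -0.001]
contact_force: [-0.7, 0.3, 0.1]
gripper_width: 1.002
grasp_force: 0.0
```

Run:
```python
from h import *
st(); w=shot('wrist','w3')
print(proj(w,[.575,.237,.1]),proj(w,[.575,.237,.03]))
```

```text
7.35 [0.5721 0.2356 0.1946] yaw 90.78 tilt z [-0.002 -0.001] F [-0.7  0.3  0.1] M [ 0.022 -0.03   0.016] g 1.002 0.0 q7 -0.68
[324.21677267 197.68986101] [323.23380945 175.67449287]
```

View pics/w3.png

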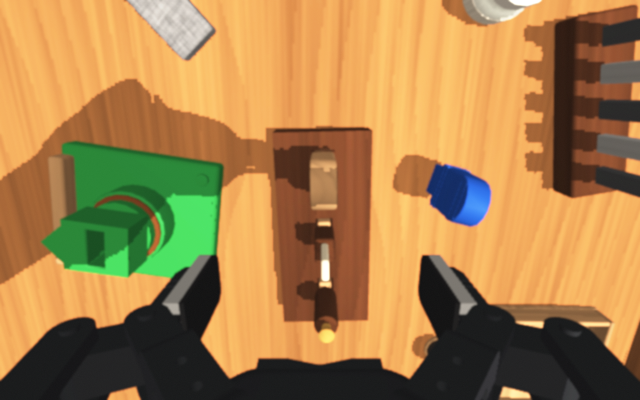

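The slicker stands at (322,180) between the fingers, with the bone folder at (325,262) and the creaser at (326,330) below it. The blue look-alike is off at (460,195).

Run:
```python
from h import *
w=load('w3'); hsv=cv2.cvtColor(w['img'],cv2.COLOR_RGB2HSV)[140:225,290:350]
m=(hsv[...,2]>115).astype(np.uint8); m=cv2.morphologyEx(m,cv2.MORPH_OPEN,np.ones((3,3)))
c=max(cv2.findContours(m,0,1)[0],key=cv2.contourArea).reshape(-1,2)+[290,140]
print(c.min(0),c.max(0))
for v in range(152,210,6):
    r=c[c[:,1]==v][:,0]; print(v,r.min() if len(r) else 0,r.max() if len(r) else 0,end='; ')
print()
for z in (.098,.06): print(z,[ray(w,u,180,z)[0].round(4) for u in(c[:,0].min(),c[:,0].max())], [ray(w,322,v,z)[1].round(4) for v in(c[:,1].min(),c[:,1].max())])
s=[ray(w,u,v,.03)[:2] for u,v in((275,130),(371,128),(368,320),(285,320))];print(np.mean(s,0),np.round(s,4))
```

```text
[290 140] [349 224]
152 314 349; 158 311 349; 164 309 349; 170 310 349; 176 310 349; 182 310 349; 188 290 349; 194 290 349; 200 290 349; 206 290 349; 
0.098 [np.float64(0.5498), np.float64(0.5929)] [np.float64(0.2789), np.float64(0.2154)]
0.06 [np.float64(0.5465), np.float64(0.5964)] [np.float64(0.274), np.float64(0.2005)]
[0.57762612 0.17936462] [[0.531  0.2785]
 [0.617  0.2814]
 [0.6256 0.0794]
 [0.5369 0.0781]]
```

Run:
```python
from h import *
w=load('w3')
print(ray(w,322,209,.0877)[1]+.0192,ray(w,322,150,.034)[1]-.02,[ray(w,322.8,v,z)[0] for v,z in((205,.09),(160,.05))])
```

```text
0.24315066832982013 0.24167159844404726 [np.float64(0.5742026573434307), np.float64(0.5740935774696936)]
```

>>> arm_command(
  commands=[0.0054, 0.0025, 0.04, 0, 0, -1, 1, 0.0054, 0.0025, 0.08, 0, 0, -1, 1, 0.0054, 0.0025, 0.12, 0, 0, -1, 1, 0.0054, 0.0025, 0.147, 0, 0, -1, 1, 0.0054, 0.0025, 0.147, 0, 0, -1, 1, 0.0054, 0.0025, 0.147, 0, 0, -1, 1],
)

```text
t: 8.0
eef_pos: [0.5752, 0.2416, 0.0492]
tool_rot: [-0.0, 0.696, 0.718, -0.0]
contact_force: [0.2, -0.3, 0.2]
gripper_width: 0.999
grasp_force: 0.0
```

```bash
python3 -c "
from h import *
st()"
```

```text
8.0 [0.5752 0.2416 0.0492] yaw 91.86 tilt z [-0. -0.] F [ 0.2 -0.3  0.2] M [-0.027 -0.083  0.007] g 0.999 0.0 q7 -0.75
```

>>> arm_command(
  commands=[0, 0, 0, 0, 0, 0, 0, 0, 0, 0, 0, 0, 0, 0, 0, 0, 0, 0, 0, 0, 0, 0, 0, 0, 0, 0, 0, 0, 0, 0, 0, 0, 0, 0, 0, 0, 0, 0, 0, 0, 0, 0],
  force=40,
)

```text
t: 8.6
eef_pos: [0.5756, 0.2415, 0.0496]
tool_rot: [0.0, 0.695, 0.719, 0.0]
contact_force: [-0.5, -0.4, 5.2]
gripper_width: 0.23
grasp_force: 42.0
```

```bash
python3 -c "
from h import *
st()"
```

```text
8.6 [0.5756 0.2415 0.0496] yaw 91.87 tilt z [0.001 0.   ] F [-0.5 -0.4  5.2] M [-0.215  0.11  -0.031] g 0.23 42.0 q7 -0.75
```

>>> arm_command(
  commands=[0, 0, -0.015, 0, 0, 0, 0, 0, 0, -0.03, 0, 0, 0, 0, 0, 0, -0.06, 0, 0, 0, 0, 0, 0, -0.1, 0, 0, 0, 0, 0, 0, -0.15, 0, 0, 0, 0, 0, 0, -0.15, 0, 0, 0, 0, 0, 0, -0.15, 0, 0, 0, 0],
)

```text
t: 9.3
eef_pos: [0.576, 0.2419, 0.2016]
tool_rot: [0.001, 0.695, 0.719, 0.002]
contact_force: [1.3, 0.9, -1.5]
gripper_width: 0.229
grasp_force: 41.4
```

```bash
python3 -c "
from h import *
st()"
```

```text
9.3 [0.576  0.2419 0.2016] yaw 91.88 tilt z [0.004 0.001] F [ 1.3  0.9 -1.5] M [ 0.015  0.044 -0.018] g 0.229 41.4 q7 -0.66
```

>>> arm_command(
  commands=[-0.35, -0.061, 0, 0, 0, -1.5, 0, -0.35, -0.061, 0, 0, 0, -1.5, 0, -0.35, -0.061, 0, 0, 0, -1.5, 0, -0.35, -0.061, 0, 0, 0, -1.5, 0, -0.35, -0.061, 0, 0, 0, -1.5, 0, -0.35, -0.061, 0, 0, 0, -1.5, 0, -0.35, -0.061, 0, 0, 0, -1.5, 0, -0.35, -0.061, 0, 0, 0, -1.5, 0],
)

```text
t: 10.1
eef_pos: [0.5228, -0.1186, 0.1974]
tool_rot: [-0.0, 0.69, 0.724, -0.002]
contact_force: [-0.1, -0.2, -0.5]
gripper_width: 0.233
grasp_force: 41.4
```

>>> arm_command(
  commands=[0, 0, 0, 0, 0, 0, 0, 0, 0, 0, 0, 0, 0, 0, 0, 0, 0, 0, 0, 0, 0],
)

```text
t: 10.4
eef_pos: [0.5258, -0.1082, 0.1986]
tool_rot: [-0.0, 0.685, 0.729, 0.0]
contact_force: [0.5, 0.2, -0.0]
gripper_width: 0.228
grasp_force: 41.4
```

Run:
```python
from h import *
st(); w=shot('wrist','w4')
print(proj(w,[.5265,-.1113,.16]),proj(w,[.5265,-.1113,.091]))
```

```text
10.4 [ 0.5258 -0.1082  0.1986] yaw 93.57 tilt z [-0.     0.001] F [ 0.5  0.2 -0. ] M [ 0.021  0.028 -0.034] g 0.228 41.4 q7 0.01
[321.11015781 233.41247207] [320.57093823 198.46908926]
```

View pics/w4.png

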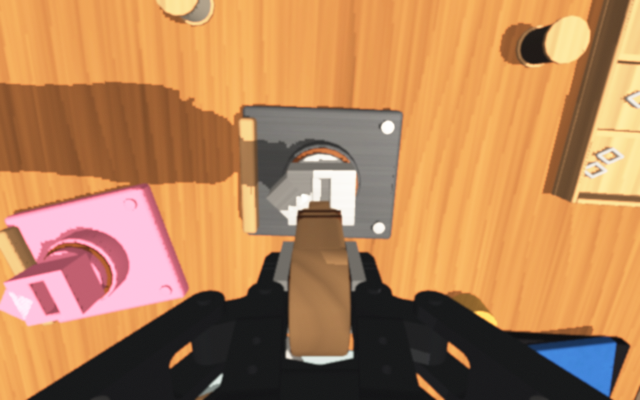

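The tenon end shows at about (320,205) against the grey block, with the slot behind it at (322,188). I'll enlarge this to get the edges.

Run:
```python
from h import *
w=load('w4'); im=w['img'][160:240,265:365]
cv2.imwrite('pics/c4.png',cv2.resize(im,None,fx=7,fy=7,interpolation=cv2.INTER_CUBIC)[:,:,::-1])
```

```text
(no output)
```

View pics/c4.png

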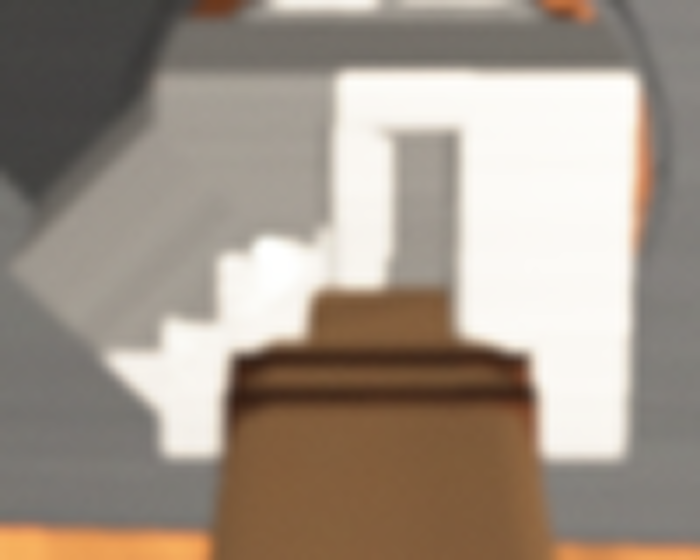

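Run:
```python
from h import *
w=load('w4'); f=lambda x,y,z:ray(w,265+x/7,160+y/7,z)[:2]
th=np.radians(93.5);X=np.array([np.cos(th),np.sin(th)]);Y=np.array([np.sin(th),-np.cos(th)])
for z in(.155,.157,.159): print('foot',f(383.5,292,z)-.015*X, np.linalg.norm(f(312,292,z)-f(455,292,z)))
c=[f(*p,.0908) for p in((157,72),(640,70),(628,460),(160,460))];print('block',np.mean(c,0),[np.linalg.norm(c[i]-c[i-1]).round(4) for i in range(4)],'ang',ang(c[1]-c[0]),ang(c[2]-c[3]),ang(c[0]-c[3])-90,ang(c[1]-c[2])-90)
print('slot',f(398,128,.0908)-.0164*X,'wid',np.linalg.norm(f(335,128,.0908)-f(461,128,.0908)))
d=(f(398,128,.0908)-.0164*X)-(f(383.5,292,.157)-.015*X);print('delta tool',d@X,d@Y)
d=np.mean(c,0)-(f(383.5,292,.157)-.015*X);print('delta tool',d@X,d@Y); print('edges',ang(f(455,292,.157)-f(312,292,.157)))
```

```text
foot [ 0.52553722 -0.10860371] 0.011860446138469765
foot [ 0.52549232 -0.10796789] 0.011733817257235915
foot [ 0.52544741 -0.10733207] 0.011607188376002065
block [ 0.52730998 -0.11143028] [np.float64(0.0451), np.float64(0.0523), np.float64(0.0453), np.float64(0.0533)] ang 3.8263310299724145 3.579186268817603 2.47923950618798 3.680203816488259
slot [ 0.52745674 -0.11157573] wid 0.013744677200527565
delta tool -0.0037210336462272786 0.0017405032290119368
delta tool -0.0035668990799384553 0.0016028961427116866
edges 3.581404579313986
```

>>> arm_command(
  commands=[-0.0036, 0.0017, 0.03, 0, 0, 0, 0, -0.0036, 0.0017, 0.055, 0, 0, 0, 0, -0.0036, 0.0017, 0.055, 0, 0, 0, 0, -0.0036, 0.0017, 0.055, 0, 0, 0, 0, -0.0036, 0.0017, 0.055, 0, 0, 0, 0],
)

```text
t: 10.95
eef_pos: [0.5287, -0.1134, 0.1453]
tool_rot: [0.001, 0.686, 0.728, 0.001]
contact_force: [-0.0, -0.1, -0.3]
gripper_width: 0.226
grasp_force: 41.4
```

Run:
```python
from h import *
st(); w=shot('wrist','w5')
```

```text
10.95 [ 0.5287 -0.1134  0.1453] yaw 93.44 tilt z [ 0.002 -0.   ] F [-0.  -0.1 -0.3] M [ 0.001 -0.023  0.007] g 0.226 41.4 q7 -0.01
```

Run:
```python
from h import *
w=load('w5'); print(proj(w,[.5277,-.1117+.016,.0908]),proj(w,[.5277,-.1117+.015,.1016]))
x0,y0=proj(w,[.5277,-.105,.0908]).astype(int)-[50,40]; print(x0,y0)
im=w['img'][y0:y0+80,x0:x0+100]
cv2.imwrite('pics/c5.png',cv2.resize(im,None,fx=7,fy=7,interpolation=cv2.INTER_CUBIC)[:,:,::-1])
```

```text
[320.09250859 191.38883148] [320.09367693 198.19017588]
269 165
```

View pics/c5.png

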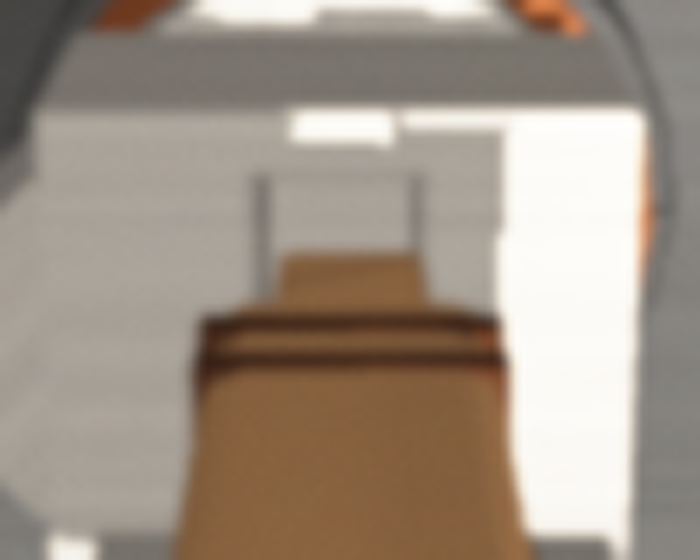

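The tenon edge is at row 252, columns 283–420. The slot mouth spans columns 252–425 with its top edge at row 175, so the tenon sits about 1 mm off to the right.

Run:
```python
from h import *
w=load('w5'); f=lambda x,y,z:ray(w,269+x/7,165+y/7,z)[:2]
th=np.radians(93.44);X=np.array([np.cos(th),np.sin(th)]);Y=np.array([np.sin(th),-np.cos(th)])
F=f(351.5,252,.1037)-.015*X
S=f(338.5,175,.0908)-.0169*X; B=np.mean([f(*p,.0908) for p in((40,110),(642,108),(630,540),(45,540))],0)
print(F,np.linalg.norm(f(283,252,.1037)-f(420,252,.1037)),'slot',S,np.linalg.norm(f(252,175,.0908)-f(425,175,.0908)),'block',B)
for t in(S,B): print((t-F)@X,(t-F)@Y)
```

```text
[ 0.52814787 -0.11274087] 0.011230054029912142 slot [ 0.52700084 -0.11179201] 0.015020315025390625 block [ 0.526899   -0.10920202]
0.0010159724392242143 -0.0010880268346133107
0.0036074144505449895 -0.0010342726239484616
```

>>> arm_command(
  commands=[0.0012, -0.0011, 0, 0, 0, 0, 0, 0.0012, -0.0011, 0.004, 0, 0, 0, 0, 0.0012, -0.0011, 0.008, 0, 0, 0, 0, 0.0012, -0.0011, 0.011, 0, 0, 0, 0, 0.0012, -0.0011, 0.013, 0, 0, 0, 0, 0.0012, -0.0011, 0.015, 0, 0, 0, 0, 0.0012, -0.0011, 0.017, 0, 0, 0, 0, 0.0012, -0.0011, 0.017, 0, 0, 0, 0],
)

```text
t: 11.8
eef_pos: [0.5265, -0.1128, 0.1266]
tool_rot: [-0.0, 0.686, 0.728, 0.0]
contact_force: [-0.0, -0.3, -1.2]
gripper_width: 0.229
grasp_force: 41.3
```

```bash
python3 -c "
from h import *
st()"
```

```text
11.8 [ 0.5265 -0.1128  0.1266] yaw 93.38 tilt z [0. 0.] F [-0.  -0.3 -1.2] M [ 0.02  -0.177  0.058] g 0.229 41.3 q7 -0.03
```

The tenon is about 6 mm into the slot with almost no force. Continuing down.

>>> arm_command(
  commands=[0, 0, 0.003, 0, 0, 0, 0, 0, 0, 0.006, 0, 0, 0, 0, 0, 0, 0.009, 0, 0, 0, 0, 0, 0, 0.012, 0, 0, 0, 0, 0, 0, 0.0145, 0, 0, 0, 0, 0, 0, 0.0145, 0, 0, 0, 0],
)

```text
t: 12.4
eef_pos: [0.5265, -0.1128, 0.1121]
tool_rot: [-0.0, 0.686, 0.728, 0.0]
contact_force: [1.5, 0.6, -1.3]
gripper_width: 0.23
grasp_force: 41.3
```

```bash
python3 -c "
from h import *
st()"
```

```text
12.4 [ 0.5265 -0.1128  0.1121] yaw 93.38 tilt z [0. 0.] F [ 1.5  0.6 -1.3] M [ 0.036 -0.332  0.014] g 0.23 41.3 q7 -0.04
```

>>> arm_command(
  commands=[0, 0, 0.0008, 0, 0, 0, 0, 0, 0, 0.0016, 0, 0, 0, 0, 0, 0, 0.0024, 0, 0, 0, 0, 0, 0, 0.0024, 0, 0, 0, 0],
)

```text
t: 12.8
eef_pos: [0.5265, -0.1129, 0.11]
tool_rot: [0.0, 0.686, 0.728, 0.0]
contact_force: [1.7, 0.1, -1.4]
gripper_width: 0.227
grasp_force: 41.3
```

>>> arm_command(
  commands=[0, 0, 0.0004, 0, 0, 0, 0, 0, 0, 0.0008, 0, 0, 0, 0, 0, 0, 0.0008, 0, 0, 0, 0],
)

```text
t: 13.1
eef_pos: [0.5265, -0.1128, 0.1092]
tool_rot: [0.0, 0.686, 0.728, 0.0]
contact_force: [1.5, 0.3, -0.4]
gripper_width: 0.233
grasp_force: 41.4
```

>>> arm_command(
  commands=[0, 0, 0.0004, 0, 0, 0, 0, 0, 0, 0.0006, 0, 0, 0, 0, 0, 0, 0.0006, 0, 0, 0, 0],
)

```text
t: 13.4
eef_pos: [0.5265, -0.1128, 0.1086]
tool_rot: [0.0, 0.686, 0.728, 0.0]
contact_force: [1.3, 1.3, 0.5]
gripper_width: 0.231
grasp_force: 41.4
```

>>> arm_command(
  commands=[0, 0, 0.0003, 0, 0, 0, 0, 0, 0, 0.0006, 0, 0, 0, 0, 0, 0, 0.0006, 0, 0, 0, 0],
)

```text
t: 13.7
eef_pos: [0.5265, -0.1128, 0.108]
tool_rot: [0.0, 0.686, 0.728, 0.0]
contact_force: [2.1, 0.1, 0.1]
gripper_width: 0.228
grasp_force: 41.4
```

>>> arm_command(
  commands=[0, 0, 0.0003, 0, 0, 0, 0, 0, 0, 0.0006, 0, 0, 0, 0, 0, 0, 0.0006, 0, 0, 0, 0],
)

```text
t: 14.0
eef_pos: [0.5266, -0.1129, 0.1079]
tool_rot: [0.0, 0.686, 0.728, 0.0]
contact_force: [0.2, 0.1, 5.3]
gripper_width: 0.227
grasp_force: 42.2
```

>>> arm_command(
  commands=[0, 0, 0.0002, 0, 0, 0, 0, 0, 0, 0.0004, 0, 0, 0, 0, 0, 0, 0.0004, 0, 0, 0, 0],
)

```text
t: 14.3
eef_pos: [0.5267, -0.1129, 0.1078]
tool_rot: [0.0, 0.686, 0.728, 0.0]
contact_force: [-1.5, 0.1, 8.4]
gripper_width: 0.228
grasp_force: 42.6
```

>>> arm_command(
  commands=[0, 0, 0.0003, 0, 0, 0, 0, 0, 0, 0.0003, 0, 0, 0, 0, 0, 0, 0.0003, 0, 0, 0, 0, 0, 0, 0.0003, 0, 0, 0, 0],
)

```text
t: 14.7
eef_pos: [0.5267, -0.1129, 0.1078]
tool_rot: [0.0, 0.686, 0.728, 0.0]
contact_force: [-1.8, 0.3, 10.9]
gripper_width: 0.231
grasp_force: 43.0
```

```bash
python3 -c "
from h import *
st()"
```

```text
14.7 [ 0.5267 -0.1129  0.1078] yaw 93.37 tilt z [ 0.001 -0.   ] F [-1.8  0.3 10.9] M [0.142 0.505 0.047] g 0.231 43.0 q7 -0.04
```

Pressed at 10.9 N at the expected floor height. Now easing off, releasing and retreating.

>>> arm_command(
  commands=[0, 0, -0.0006, 0, 0, 0, 0, 0, 0, -0.0006, 0, 0, 0, 1, 0, 0, -0.0006, 0, 0, 0, 1, 0, 0, -0.0006, 0, 0, 0, 1, 0, 0, -0.0006, 0, 0, 0, 1, 0, 0, -0.0006, 0, 0, 0, 1, 0, 0, -0.04, 0, 0, 0, 1, 0, 0, -0.07, 0, 0, 0, 1],
)

```text
t: 15.5
eef_pos: [0.5261, -0.1126, 0.1774]
tool_rot: [-0.001, 0.686, 0.728, -0.0]
contact_force: [1.1, -0.8, -0.2]
gripper_width: 0.996
grasp_force: 0.0
```

>>> arm_command(
  commands=[0, 0, -0.03, 0, 0, 0, 1, 0, 0, -0.05, 0, 0, 0, 1, 0, 0, -0.05, 0, 0, 0, 1, 0, 0, -0.05, 0, 0, 0, 1],
)

```text
t: 15.9
eef_pos: [0.5262, -0.1129, 0.2265]
tool_rot: [0.0, 0.686, 0.728, -0.0]
contact_force: [-0.3, 0.8, -0.7]
gripper_width: 0.999
grasp_force: 0.0
```

Run:
```python
from h import *
st(); w=shot('wrist','w6'); s=shot('side','s6')
u,v=proj(w,[.527,-.112,.09]).astype(int); a,b=proj(s,[.527,-.112,.09]).astype(int); print(u,v,a,b)
f=lambda im,x,y,w,h:cv2.resize(im[max(y,0):max(y,0)+h,x:x+w],(400,400),interpolation=cv2.INTER_CUBIC)
cv2.imwrite('pics/c6.png',np.hstack([f(w['img'],u-90,v-90,180,180),f(s['img'],a-45,b-50,90,90)])[:,:,::-1])
```

```text
15.9 [ 0.5262 -0.1129  0.2265] yaw 93.37 tilt z [ 0. -0.] F [-0.3  0.8 -0.7] M [ 0.022 -0.009  0.024] g 0.999 0.0 q7 0.03
320 183 338 181
```

View pics/c6.png

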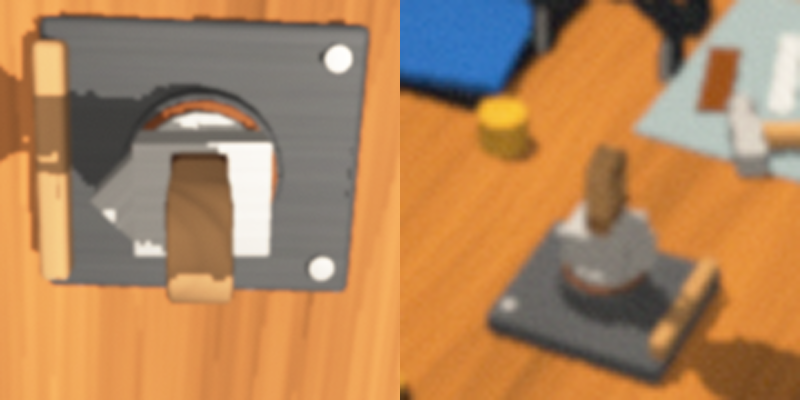

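The crop shows the slicker upright in the slot with its shoulder down on the block. The nose tip at (93,200) faces the rest, which runs from (50,40) to (55,280). One last check of squareness.

Run:
```python
from h import *
w=load('w6'); f=lambda x,y,z:ray(w,230+x*.45,93+y*.45,z)[:2]
s=ang(f(338,59,.021)-f(320,268,.021))-90; r=ang(f(33,42,.037)-f(45,280,.037))-90; r2=ang(f(64,42,.037)-f(70,280,.037))-90
t=f(93,200,.0908); k=ang(f(272,142,.0908)-f(133,142,.0908)); print(s,r,r2,'nose',t,'from axis',ang(t-np.array([.527,-.1113]))+180,'block',k)
```

```text
1.428290946062205 2.731984491117103 1.9283338517739281 nose [ 0.4854211  -0.11346943] from axis 2.986773878352949 block 3.382761081977472
```

```bash
python3 -c "
from h import *
print(hand_in())"
```

```text
the job is handed in; nothing more can be done
None
```

The job is handed in, with no verdict returned: the holder stayed about 1.5–2° short of square (limit 5°), and the slicker was pressed home at about 11 N, released, and stands upright in the slot.

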